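# Fit the stroke spacers in a mould and pin them

## Task

Change the ejector stroke of this mould half: first pull the stop pin up out of the mould and park it in the hole of its wooden rack, then lift the back of the sorting tray so that all the steel spacers slide down to its front wall with their tabs out through the slots, and set it flat again. Take every spacer by its tab and slide it, tab outward, into the mould's open front as far as it goes, flat on one another; when all are in, push the stop pin back down through the mould's top plate and all the spacers until its head sits on the mould. Leave the tray standing flat on the bench and the other things where they are.

Things in the scene. Friction and masses are not known exactly. Their poses are not given: they have to be found in the camera images.
- tray: Loose grey plastic tray, 0.45 kg, 128 (x) x 218 (y) mm. Origin: footprint centre at bench level, z up; front is -x, roughly towards the robot. Three lanes along x, 66 mm wide inside, at y = -70, 0, 70 mm, inside x = -60 to 60 mm; floor 26 mm above the bench, walls 18 mm higher, 4 mm thick. Stands on two runners as long as the tray, at y = -100 and 100 mm.
- tray_grip (a point): Upright black grip at the tray's back: this point is 10 mm below the middle of its top edge (tray x = 66, y = 0, z = 74 mm). 8 mm thick (x = 62 to 70 mm), 70 mm wide (y), top 84 mm above the bench.
- tray_front (a point): Middle of the lower front edge of the tray (tray x = -64, y = 0, z = 0), about which it tips when its back is raised. Spacers start to slide at some 11 to 17 degrees of tilt; 22 to 30 degrees is right, beyond 32 the tabs of slid spacers touch the bench.
- tray_slot (a point): Middle of the foot of the middle slot, on the front wall's inner face (tray x = -60, y = 0, z = 26 mm). Each lane has such a slot in the 4 mm front wall, 38 mm wide, open at top and down to the floor: a spacer's tab passes, its body does not. A spacer slid home has its origin at tray x = -30 mm and its tab sticks out to x = -100 mm, with free air below.
- spacer_a: Steel spacer plate, 5 mm thick, 0.17 kg: body 60 x 60 mm with a 17 mm hole in its middle, and a tab 40 mm long, 24 mm wide on one side. Origin: hole centre, on the underside; z up. Body x = -30 to 30 mm, tab x = -70 to -30 mm. Starts flat in a lane of the tray, tab to the tray's front, wholly inside. Two or three of spacer_a, _b, _c are present (else None).
- spacer_b: Steel spacer plate, 5 mm thick, 0.17 kg: body 60 x 60 mm with a 17 mm hole in its middle, and a tab 40 mm long, 24 mm wide on one side. Origin: hole centre, on the underside; z up. Body x = -30 to 30 mm, tab x = -70 to -30 mm. Starts flat in a lane of the tray, tab to the tray's front, wholly inside. Two or three of spacer_a, _b, _c are present (else None).
- spacer_c: Steel spacer plate, 5 mm thick, 0.17 kg: body 60 x 60 mm with a 17 mm hole in its middle, and a tab 40 mm long, 24 mm wide on one side. Origin: hole centre, on the underside; z up. Body x = -30 to 30 mm, tab x = -70 to -30 mm. Starts flat in a lane of the tray, tab to the tray's front, wholly inside. Two or three of spacer_a, _b, _c are present (else None).
- mould: Steel mould half, fixed. Origin: footprint centre at bench level, z up; open front at x = -70 mm, looking to -x, roughly towards the robot. Clamp plate 140 (x) x 200 (y) x 20 mm; on it two dark risers 30 mm high, between them the opening; top plate 140 x 150 x 22 mm, its top at z = 72 mm. On top at x = 8 to 62, y = -35 to 35 mm an aluminium core up to z = 90 mm.
- mould_mouth (a point): Middle of the floor of the opening, at the mould's front face (mould x = -70, y = 0, z = 20 mm). The opening is 68 mm wide (y = -34 to 34 mm), 30 mm high (z = 20 to 50 mm) and ends at a stop at x = -5.5 mm: a spacer pushed home against it, tab outward (-x), has its hole under the bore and 36 mm of tab outside, free air below the tab.
- mould_bore (a point): Centre of the mouth of the 15 mm bore in the mould's top face, at x = -36, y = 0, z = 72 mm of the mould; the bore runs straight down through the top plate, the opening and the clamp plate; 3 mm chamfer at the top.
- stop_pin: Steel pin, 0.18 kg: rod 12 mm thick, 70 mm long, its lowest 14 mm tapering to 6 mm, under a knurled round head 26 mm across, 32 mm tall. Origin: centre of the lower tip; z along the pin; head z = 70 to 102 mm. Starts fully home in the mould's bore: head on the top face, tip 2 mm above the bench; parked in the rack, the head rests on the rack's top.
- pin_rack: Wooden rack for the pin, fixed, 100 x 50 x 74 mm, with a hole at its centre between two small socket screws. Origin: centre of the underside; z up, long side along x.
- rack_hole (a point): Centre of the mouth of the rack's hole, in its top face 74 mm above the bench; 15 mm in diameter with a 3 mm chamfer, straight down right through.
- screwdriver: A screwdriver, loose on the bench; not part of the job, leave it alone.
- wrench: A 180 mm open-ended wrench, loose on the bench; not part of the job, leave it alone.
- mallet: A 260 mm hammer with brass head, loose on the bench; not part of the job, leave it alone.
- spray: A 170 mm tall, 56 mm wide spray can with blue body and white cap, loose on the bench; not part of the job, leave it alone.
- bush: A small brass guide bush, 36 mm across, 32 mm tall, standing, loose on the bench; not part of the job, leave it alone.
- insert_block: A small steel mould insert, 50 x 65 x 36 mm, loose on the bench; not part of the job, leave it alone.
- feeler: A folded 110 mm feeler gauge, loose on the bench; not part of the job, leave it alone.
Things that resemble listed ones, but are neither listed nor needed, are in the scene too. Leave any orange look-alike of the mould alone.

How it is judged (in metres and radians):
On the way, in this order (a step that is already met when the one before it is completed fails the run):
1. the pin is parked in the rack's hole, its head within 6 mm of the rack's top, and let go (horizontal distance between stop_pin and rack_hole below 0.006 m and z of stop_pin in the frame of pin_rack below 0.01 m and contact force between the fingers and stop_pin below 0.1 N), for 0.2 s.
2. the tray's back is raised by at least 9 degrees and every spacer has slid to the front of its lane (angle between tray's own z axis and vertical above 0.16 rad and x of each of spacer_a, spacer_b, spacer_c in the frame of tray below -0.022 m), for 0.1 s.
3. every spacer lies flat in the mould's opening, its hole within 6 mm of the bore's axis, and the pin is not in the opening yet (horizontal distance between each of spacer_a, spacer_b, spacer_c and mould_bore below 0.006 m and z of spacer_a in the frame of mould between 0.015 and 0.034 m and angle between each of spacer_a, spacer_b, spacer_c's own z axis and vertical below 0.08 rad and z of spacer_b in the frame of mould between 0.015 and 0.034 m and z of spacer_c in the frame of mould between 0.015 and 0.034 m and z of stop_pin in the frame of mould above 0.05 m), for 0.2 s.
At the end, for the whole second after the job is handed in: Every spacer present lies flat (4.5 deg) in the mould, hole within 6 mm of the bore axis; the pin stands in the bore, within 4.5 deg and 5 mm of its axis, head within 4 mm of the top face; the tray stands flat on the bench; all at rest (horizontal distance between each of spacer_a, spacer_b, spacer_c and mould_bore below 0.006 m and z of spacer_a in the frame of mould between 0.015 and 0.034 m and angle between each of spacer_a, spacer_b, spacer_c, stop_pin's own z axis and vertical below 0.08 rad and linear speed of each of spacer_a, spacer_b, spacer_c, stop_pin, tray below 0.02 m/s and z of spacer_b in the frame of mould between 0.015 and 0.034 m and z of spacer_c in the frame of mould between 0.015 and 0.034 m and horizontal distance between stop_pin and mould_bore below 0.005 m and z of stop_pin in the frame of mould between -0.004 and 0.006 m and angle between tray's own z axis and vertical below 0.05 rad and height (world z) of tray between -0.006 and 0.006 m); the robot touches nothing.
It fails at once if another thing on the bench (screwdriver, wrench, hammer, can, bush, insert or feeler gauge) is moved by more than 30 mm (distance of any of screwdriver, wrench, mallet, spray, bush, insert_block, feeler from where it was at the start of the episode above 0.03 m).
Of spacer_a, spacer_b, spacer_c only 2 to 3 are there at a start; the rules pass over those that are not, and their reading is None.
At some moment in a run one of tray may be knocked a few centimetres aside while the robot is not near it.
Once in a run the grip may slacken for a moment while it holds something.
It also fails if it takes over 208 s, if anything falls off the work surface, if the arm or the gripper's body presses on something with over 40 N, if the wrist force passes 120 N, or if a joint passes its speed limit or range.

## Robot

A 6-joint arm with a two-finger parallel gripper is mounted at the origin on the work surface. World frame = base frame: x ahead of the robot, y to its left, z up, the work surface at z = 0. Lengths are in m, angles in degrees, forces in N, time in s.
With the tool pointing down it reaches from about 0.25 to 0.725 m from the base axis. Payload 9.7 kg.
Tool frame: the origin (TCP) lies between the finger pads; the fingertips stand bot.tcp_to_tips ahead of it and the grasp point (between the pads) lies 11 mm behind it (bot.tcp_to_tips is the distance from the TCP to the fingertips, in m); z points along the fingers, y is the line along which they close (so a half turn about z gives the same grasp; the last joint's range is limited). The gripper opens to 85 mm and grips with 20 to 120 N. Pads are 22 mm wide; open, the fingers measure 114 mm over their backs; the gripper's body (76 mm by 85 mm) begins 54 mm behind the grasp point. The pads swing forward as they close: fully open they stand 13 mm farther back than shut.
Start: joints at [70.703, 4.979, 10.078, 95.1, 0, 90], TCP at [0.182, 0.519, 0.239] pointing down, gripper open.
Joint ranges: [-179.16, 179.16], [-48.56, 103.87], [-65.8, 70.77], [-126.05, 130.52], [-82.76, 87.17], [-180, 180]. Speed limits (degrees/s): [127.2, 127.2, 147.25, 180, 180, 180].

## Interface

Orientations are given as [roll, pitch, yaw] about the fixed x, y, z axes, in that order (R = Rz(yaw) Ry(pitch) Rx(roll)).
In Python, from workcell import bot gives the robot as it stands. The module is installed in compiled form; this text tells all that it offers.
- The arm moves only by the tool carry_out, never from a script. Its arguments are lists of equal length, an entry for each row: "linear": the shift along the world's x, y, z normalised to -1 to 1, where 1 is 2 cm, a list of three; "rotation": the turn, a rotation vector about the world's x, y, z normalised to -1 to 1, where 1 is 8 degrees, a list of three; "grip": the closure, from -1 (fully open) to 1 (shut). In form: {"linear": [[tx, ty, tz], ...], "rotation": [[rx, ry, rz], ...], "grip": [grip, ...]}. A call has 1 to 12 rows; each row shifts and turns the commanded pose from where the row before left it; what a row does not reach is not made up. A row lasts 1/10 s, in which the tool goes at most 50 mm and 8.59 degrees, less where a joint would pass 70% of its speed; a pose out of reach is approached as far as the arm can. A call with a number of a shift or a turn outside -1 to 1 is refused whole. A call with a gripper value outside its range is refused whole. The fingers move at their own pace and stop on an object; "grip_force" is the grip in N (left out, the last holds). Time passes only in rows, so rows that do not move let the fingers close. It gives the time, the measured TCP pose, the force, the opening and the grip force at its end, in the units of the state.
- bot.get_obs(): the state, without advancing time (a new reading comes with each control period).
- bot.camera(name): name is "scene" or "top" or "wrist"; returns the picture (480x640x3 uint8, blue, green, red); there is no depth.
- bot.camera_model(name): a dict with "fx", "fy", "cx", "cy" (pixels), "camera_from_world" (4x4, takes a point from world to camera coordinates). Camera axes: x right, y up, looking along -z (the intrinsics and any distortion apply to the point x, -y, -z); pixel columns grow to the right and rows downward; lengths in m; the calibration is good to about 2 mm. A picture is of the moment at which its call begins: read the wrist's pose just before it. camera_model takes no time and is no camera call; for the wrist camera it gives the pose at the moment of the call.
- bot.job_done(): hands the job in; it is judged then, once.
The state is a dict: "time": time; "q": joint angles; "qd": joint speeds; "joint_efforts": joint torques, N m; "ee_pos": TCP position; "tcp_rot": TCP orientation; "wrist_force": force on the tool from outside, world axes, zero at the start; "torque": the same for the moment, N m; "opening": finger opening in m; "grasp_force": force on a finger pad.
Only numpy, scipy, OpenCV 4.12 (cv2) and the standard library are available. Lean on these libraries where they do the work, as an engineer would, in place of code of your own. Each camera call takes 0.05 s, during which the arm holds its last target. There are 200 camera calls.

## Working session

There is one attempt and no reset: what is moved stays moved. The work goes in short steps, Python scripts to look and compute and a tool call to move; the robot and the scene stay as the last step left them, time stands still between calls to the robot, and variables do not carry over. Pictures are saved under pics/ and viewed, at most 14 in all, crops included, and the job is handed in when it is done.

Besides the shell and the picture viewer there is one more tool, called after ">>>" as a command line: name --argument value ..., lists and objects as JSON in quotes. carry_out: Moves the arm, as the interface text tells. Its arguments: {"type":"object","properties":{"linear":{"type":"array","items":{"type":"array","items":{"type":"number"}}},"rotation":{"type":"array","items":{"type":"array","items":{"type":"number"}}},"grip":{"type":"array","items":{"type":"number"}},"grip_force":{"type":"number"}},"required":["linear","rotation","grip"]}

```bash
mkdir -p pics; cat > h.py <<'E'
import numpy as np, cv2
from workcell import bot
def ray(name,u,v,m=None):
    m=m or bot.camera_model(name); T=np.array(m["camera_from_world"]); R=T[:3,:3]; c=-R.T@T[:3,3]
    d=R.T@np.array([(u-m["cx"])/m["fx"],-(v-m["cy"])/m["fy"],-1.]); return c,d
def onz(name,u,v,z,m=None):
    c,d=ray(name,u,v,m); return c+d*(z-c[2])/d[2]
def px(name,p,m=None):
    m=m or bot.camera_model(name); T=np.array(m["camera_from_world"]); q=T[:3,:3]@np.array(p)+T[:3,3]
    return np.array([m["cx"]+m["fx"]*q[0]/-q[2], m["cy"]-m["fy"]*q[1]/-q[2]])
E
python3 - <<'E'
from h import *
for n in("top","scene","wrist"):
    im=bot.camera(n); cv2.imwrite(f"pics/{n}0.png",im)
    m=bot.camera_model(n); print(n,{k:v for k,v in m.items() if k!="camera_from_world"}); print(np.round(m["camera_from_world"],3))
print(bot.get_obs(), bot.tcp_to_tips)
E
```

```text
top {'fx': 560.6554457456192, 'fy': 560.6554457456192, 'cx': 326.615504749788, 'cy': 249.34060734115081}
[[-0.015 -1.     0.006  0.007]
 [ 0.985 -0.014  0.173 -0.518]
 [-0.173  0.008  0.985 -1.222]
 [ 0.     0.     0.     1.   ]]
scene {'fx': 548.1620315952512, 'fy': 548.1620315952512, 'cx': 308.02692169577904, 'cy': 244.12276937480362}
[[ 0.194  0.981  0.013 -0.09 ]
 [-0.642  0.117  0.758  0.281]
 [ 0.742 -0.155  0.653 -1.74 ]
 [ 0.     0.     0.     1.   ]]
wrist {'fx': 420.9270383922615, 'fy': 420.9270383922615, 'cx': 314.08538379556376, 'cy': 244.79222844983704}
[[ 0.331  0.944 -0.001 -0.55 ]
 [-0.902  0.316 -0.294  0.038]
 [-0.277  0.098  0.956 -0.379]
 [ 0.     0.     0.     1.   ]]
{'time': 0.15, 'q': array([ 7.07048771e+01,  5.00309586e+00,  1.00434794e+01,  9.50986626e+01,
       -4.63839364e-04,  8.99999271e+01]), 'qd': array([-0.04696449, -0.14008619,  0.08893263,  0.01927893, -0.00512126,
       -0.09179814]), 'joint_efforts': array([ 1.22924050e-06, -5.20764112e+01,  4.65045011e+01,  1.38688271e-02,
        7.51051488e-06, -1.47229156e-05]), 'ee_pos': array([0.18168479, 0.51894514, 0.23874069]), 'tcp_rot': array([-1.79941721e+02,  4.63765000e-04,  1.60704950e+02]), 'wrist_force': array([ 0.04285238,  0.49257   , -0.50427163]), 'torque': array([ 0.05284946, -0.02008449,  0.00719655]), 'grasp_force': 0.0, 'opening': 0.08532466287724551} 0.008
```

View pics/top0.png

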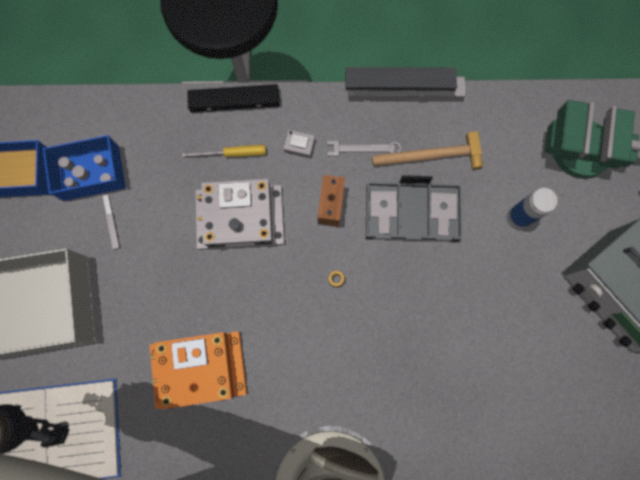

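View pics/scene0.png

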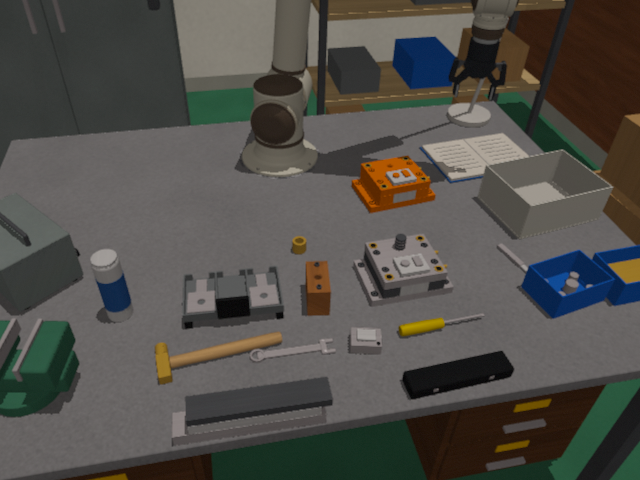

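Top view: grey mould at (240,212) with the pin head at (236,225). An orange look-alike sits at (198,370) and gets left alone. The rack is at (331,199), and the tray at (413,212) holds spacers in its left and right lanes. I'll enlarge to confirm before reaching.

```bash
python3 - <<'E'
from h import *
im=cv2.imread("pics/top0.png")[165:260,185:475]
a=cv2.resize(im,None,fx=2.75,fy=2.75,interpolation=cv2.INTER_CUBIC)
im=cv2.imread("pics/scene0.png")[225:335,175:465]
b=cv2.resize(im,None,fx=2.75,fy=2.75,interpolation=cv2.INTER_CUBIC)
cv2.imwrite("pics/crop0.png",np.vstack([a,b]))
E
```

```text
(no output)
```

View pics/crop0.png

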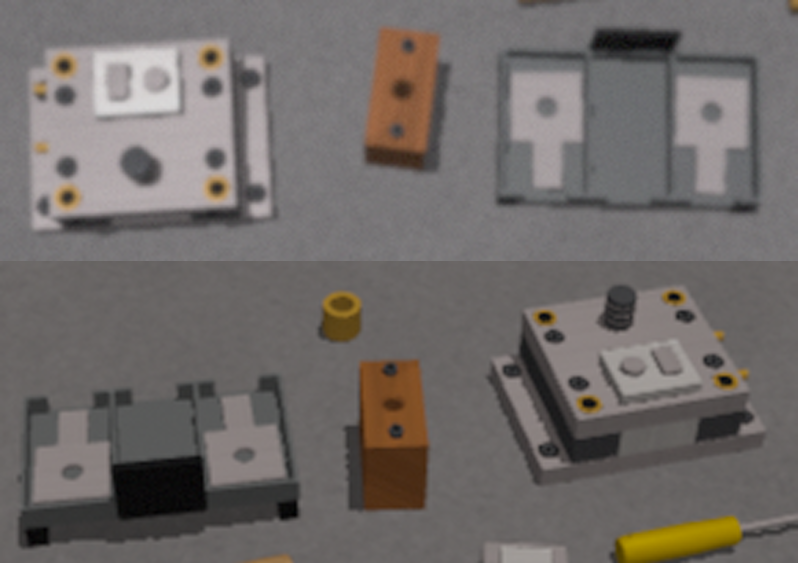

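```bash
python3 - <<'E'
from h import *
np.set_printoptions(precision=4,suppress=True)
t=lambda u,v:(185+u/2.75,165+v/2.75)
s=lambda u,v:(175+u/2.75,225+(v-261)/2.75)
def tri(a,b):
    c1,d1=ray("top",*a);c2,d2=ray("scene",*b)
    k=np.linalg.lstsq(np.c_[d1,-d2],c2-c1,rcond=None)[0]
    p,q=c1+k[0]*d1,c2+k[1]*d2
    return (p+q)/2,np.linalg.norm(p-q)
for n,a,b,z in [("pin top",(137,156),(621,293),.104),("rackhole",(402,90),(393,404),.074),("rs1",(408,45),(396,431),.074),("rs2",(396,130),(390,370),.074)]:
    print(n,tri(t(*a),s(*b)),onz("top",*t(*a),z),onz("scene",*s(*b),z))
for n,z,c in [("mould top",.072,[(48,44),(229,40),(236,208),(48,217)]),("gold",.072,[(63,65),(210,57),(217,188),(67,197)]),("tray",.044,[(499,55),(755,60),(756,206),(499,201)]),("spholes",.031,[(546,106),(711,111)])]:
    print(n,np.array([onz("top",*t(*q),z)[:2] for q in c]))
E
```

```text
pin top (array([0.5707, 0.198 , 0.1058]), np.float64(0.001034645655276368)) [0.5709 0.1978 0.104 ] [0.5686 0.1995 0.104 ]
rackhole (array([ 0.6313, -0.012 ,  0.0697]), np.float64(0.001695577373547799)) [ 0.6299 -0.0128  0.074 ] [ 0.6358 -0.0122  0.074 ]
rs1 (array([ 0.6676, -0.0174,  0.0756]), np.float64(0.0017159822726210252)) [ 0.668  -0.0183  0.074 ] [ 0.6662 -0.0162  0.074 ]
rs2 (array([ 0.5964, -0.0069,  0.0746]), np.float64(0.0008966612635720872)) [ 0.5965 -0.0073  0.074 ] [ 0.5958 -0.0063  0.074 ]
mould top [[0.6734 0.277 ]
 [0.6748 0.1286]
 [0.5342 0.1226]
 [0.529  0.2737]]
gold [[0.6554 0.2644]
 [0.6606 0.1441]
 [0.5509 0.138 ]
 [0.5452 0.2588]]
tray [[ 0.6673 -0.0953]
 [ 0.66   -0.3103]
 [ 0.5352 -0.3041]
 [ 0.5424 -0.0918]]
spholes [[ 0.626  -0.1348]
 [ 0.6198 -0.2739]]
```

>>> carry_out --linear '[[0.97,-0.8,0],[0.97,-0.8,0],[0.97,-0.8,0],[0.97,-0.8,0],[0.97,-0.8,0],[0.97,-0.8,0],[0.97,-0.8,0],[0.97,-0.8,0],[0.97,-0.8,0],[0.97,-0.8,0]]' --rotation '[[0,0,0.14],[0,0,0.14],[0,0,0.14],[0,0,0.14],[0,0,0.14],[0,0,0.14],[0,0,0.14],[0,0,0.14],[0,0,0.14],[0,0,0.14]]' --grip '[-1,-1,-1,-1,-1,-1,-1,-1,-1,-1]'

```text
time: 1.15
ee_pos: [0.3764, 0.3583, 0.2391]
tcp_rot: [-180.0, -0.0, 171.9]
wrist_force: [-0.2, -0.0, 0.2]
opening: 0.0855
grasp_force: 0.0
```

```bash
python3 - <<'E'
from h import *
o=bot.get_obs();print(o["q"],o["ee_pos"],o["tcp_rot"])
E
```

```text
[4.35865919e+01 8.19932985e-01 5.72464205e+00 9.49248013e+01
 1.28327206e-03 5.16388089e+01] [0.37641554 0.35829631 0.23908161] [-1.79985042e+02 -1.34758226e-02  1.71947781e+02]
```

>>> carry_out --linear '[[0.97,-0.8,-0.25],[0.97,-0.8,-0.25],[0.97,-0.8,-0.25],[0.97,-0.8,-0.25],[0.97,-0.8,-0.25],[0.97,-0.8,-0.25],[0.97,-0.8,-0.25],[0.97,-0.8,-0.25],[0.97,-0.8,-0.25],[0.97,-0.8,-0.25],[0,0,0]]' --rotation '[[0,0,0.135],[0,0,0.135],[0,0,0.135],[0,0,0.135],[0,0,0.135],[0,0,0.135],[0,0,0.135],[0,0,0.135],[0,0,0.135],[0,0,0.135],[0,0,0]]' --grip '[-1,-1,-1,-1,-1,-1,-1,-1,-1,-1,-1]'

```text
time: 2.25
ee_pos: [0.571, 0.1972, 0.1876]
tcp_rot: [-179.9, -0.1, -177.4]
wrist_force: [0.4, -0.1, -0.1]
opening: 0.0856
grasp_force: 0.0
```

```bash
python3 - <<'E'
from h import *
o=bot.get_obs();print(o["ee_pos"],o["tcp_rot"])
m=bot.camera_model("wrist");T=np.array(m["camera_from_world"]);print(-T[:3,:3].T@T[:3,3])
im=bot.camera("wrist");cv2.imwrite("pics/w1.png",im)
import pickle;pickle.dump(m,open("w1.pkl","wb"))
print(px("wrist",(.57,.198,.104)),px("wrist",(.57,.198,.072)))
E
```

```text
[0.5709974  0.19717346 0.1875645 ] [-1.79940777e+02 -1.03383892e-01 -1.77408028e+02]
[0.49700373 0.19450916 0.32223921]
[313.0302856  257.17762665] [313.17212914 240.68483261]
```

View pics/w1.png

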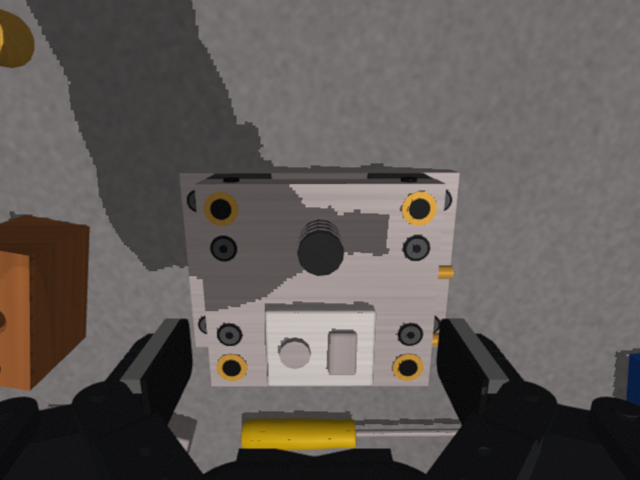

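The wrist view shows the pin head's top centred at (321,254). The mould's gold bushes are at (221,208), (419,208), (232,367) and (408,367), and the plate is square to the picture.

```bash
python3 - <<'E'
from h import *
import pickle;m=pickle.load(open("w1.pkl","rb"))
print(onz("wrist",321,254,.104,m))
g=np.array([onz("wrist",*q,.072,m)[:2] for q in [(221,208),(419,208),(232,367),(408,367)]]);print(g,g.mean(0))
a=np.array([onz("wrist",*q,.072,m)[:2] for q in [(193.5,184),(446,184)]]);print(a)
E
```

```text
[0.56866165 0.20128417 0.104     ]
[[0.5525937  0.14033956]
 [0.54724054 0.26009253]
 [0.66293076 0.14562209]
 [0.65752368 0.26553799]] [0.60507217 0.20289804]
[[0.53874296 0.12426866]
 [0.53203782 0.27443816]]
```

>>> carry_out --linear '[[-0.1,0.2,-0.7],[0,0,-1],[0,0,-1],[0,0,-1],[0,0,-0.9],[0,0,-0.55],[0,0,0],[0,0,0],[0,0,0],[0,0,0],[0,0,0],[0,0,0]]' --rotation '[[0,0,0],[0,0,0],[0,0,0],[0,0,0],[0,0,0],[0,0,0],[0,0,0],[0,0,0],[0,0,0],[0,0,0],[0,0,0],[0,0,0]]' --grip '[-1,-1,-1,-1,-1,-1,-1,1,1,1,1,1]' --grip_force 80

```text
time: 3.5
ee_pos: [0.5682, 0.2024, 0.0873]
tcp_rot: [-179.9, 0.1, -177.3]
wrist_force: [-1.6, -5.1, 6.3]
opening: 0.0234
grasp_force: 78.1
```

>>> carry_out --linear '[[0,0,0.2],[0,0,0.5],[0,0,0.8],[0,0,0.8],[0,0,0.8],[0,0,0.8],[0,0,0.8],[0,0,0.6],[0,0,0]]' --rotation '[[0,0,0],[0,0,0],[0,0,0],[0,0,0],[0,0,0],[0,0,0],[0,0,0],[0,0,0],[0,0,0]]' --grip '[1,1,1,1,1,1,1,1,1]'

```text
time: 4.4
ee_pos: [0.5683, 0.2036, 0.1945]
tcp_rot: [179.9, 0.2, -177.3]
wrist_force: [0.7, -0.5, -1.8]
opening: 0.0238
grasp_force: 79.0
```

>>> carry_out --linear '[[0.27,-0.9,0],[0.27,-0.9,0],[0.27,-0.9,0],[0.27,-0.9,0],[0.27,-0.9,0],[0.27,-0.9,0],[0.27,-0.9,0],[0.27,-0.9,0],[0.27,-0.9,0],[0.27,-0.9,0],[0.25,-0.9,0],[0.25,-0.9,0]]' --rotation '[[0,0,0],[0,0,0],[0,0,0],[0,0,0],[0,0,0],[0,0,0],[0,0,0],[0,0,0],[0,0,0],[0,0,0],[0,0,0],[0,0,0]]' --grip '[1,1,1,1,1,1,1,1,1,1,1,1]'

```text
time: 5.6
ee_pos: [0.6321, -0.0142, 0.1921]
tcp_rot: [180.0, -0.0, -177.3]
wrist_force: [-0.5, -0.1, -3.2]
opening: 0.0243
grasp_force: 58.5
```

>>> carry_out --linear '[[0,0,0],[0,0,0]]' --rotation '[[0,0,0],[0,0,0]]' --grip '[1,1]'

```text
time: 5.8
ee_pos: [0.6319, -0.0136, 0.1921]
tcp_rot: [180.0, -0.0, -177.4]
wrist_force: [-1.3, 0.4, -1.1]
opening: 0.0236
grasp_force: 78.5
```

```bash
python3 - <<'E'
from h import *
o=bot.get_obs();print(o["ee_pos"],o["tcp_rot"])
m=bot.camera_model("wrist")
im=bot.camera("wrist");cv2.imwrite("pics/w2.png",im)
import pickle;pickle.dump(m,open("w2.pkl","wb"))
print(px("wrist",(.632,-.0125,.074)))
E
```

```text
[ 0.63187303 -0.01357784  0.19211621] [ 1.79985194e+02 -1.68376558e-02 -1.77357599e+02]
[314.04133629 240.05776897]
```

View pics/w2.png

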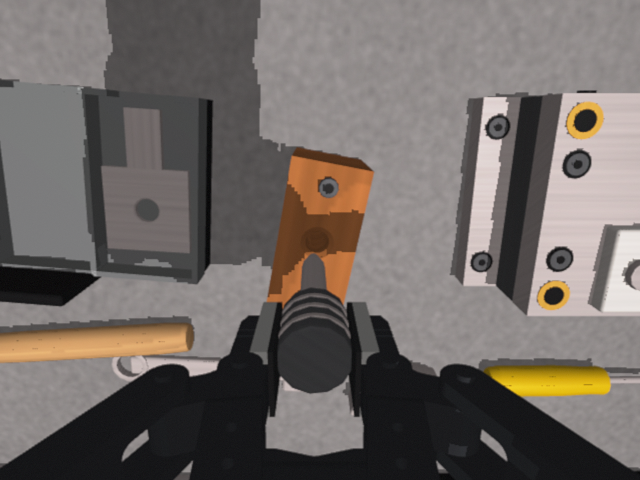

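The hole mouth is at (316,240), and the pin tip is at (314,256), still held upright. The tray's left-lane spacer hole shows at (147,210).

```bash
python3 - <<'E'
from h import *
import pickle;m=pickle.load(open("w2.pkl","rb"))
print("hole",onz("wrist",316,240,.074,m))
for z in(.08,.09,.095,.1,.105,.11):print(z,onz("wrist",314,256,z,m))
E
```

```text
hole [ 0.63196265 -0.01182118  0.074     ]
0.08 [ 0.64055147 -0.01268579  0.08      ]
0.09 [ 0.63719185 -0.01284045  0.09      ]
0.095 [ 0.63551204 -0.01291779  0.095     ]
0.1 [ 0.63383223 -0.01299512  0.1       ]
0.105 [ 0.63215242 -0.01307245  0.105     ]
0.11 [ 0.63047261 -0.01314979  0.11      ]
```

>>> carry_out --linear '[[0,0.07,-0.3],[0,0,-0.5],[0,0,-0.5],[0,0,-0.5],[0,0,-0.5],[0,0,-0.5],[0,0,-0.5],[0,0,-0.5],[0,0,-0.5],[0,0,-0.5],[0,0,-0.3],[0,0,0]]' --rotation '[[0,0,0],[0,0,0],[0,0,0],[0,0,0],[0,0,0],[0,0,0],[0,0,0],[0,0,0],[0,0,0],[0,0,0],[0,0,0],[0,0,0]]' --grip '[1,1,1,1,1,1,1,1,1,1,1,1]'

```text
time: 7.05
ee_pos: [0.6317, -0.0115, 0.09]
tcp_rot: [180.0, -0.0, -177.3]
wrist_force: [0.1, 0.4, -2.2]
opening: 0.0238
grasp_force: 79.2
```

>>> carry_out --linear '[[0,0,0],[0,0,0],[0,0,0],[0,0,0],[0,0,0.3],[0,0,0.8],[0,0,1],[0,0,1],[0,0,1],[0,0,1],[0,0,0]]' --rotation '[[0,0,0],[0,0,0],[0,0,0],[0,0,0],[0,0,0],[0,0,0],[0,0,0],[0,0,0],[0,0,0],[0,0,0],[0,0,0]]' --grip '[-1,-1,-1,-1,-1,-1,-1,-1,-1,-1,-1]'

```text
time: 8.15
ee_pos: [0.6328, -0.0115, 0.1959]
tcp_rot: [-180.0, 0.3, -177.3]
wrist_force: [-0.6, 0.1, 0.3]
opening: 0.0855
grasp_force: 0.0
```

```bash
python3 - <<'E'
from h import *
o=bot.get_obs();print(o["ee_pos"],o["tcp_rot"])
im=bot.camera("wrist");a=im[120:480,100:500]
m=bot.camera_model("wrist");print(px("wrist",(.632,-.012,.106),m))
t=bot.camera("top");b=cv2.resize(t[160:260,300:480],(648,360),interpolation=cv2.INTER_CUBIC)[:, :400*1]
t=t[165:255,320:475];b=cv2.resize(t,(620,360),interpolation=cv2.INTER_CUBIC)
cv2.imwrite("pics/c3.png",np.vstack([cv2.resize(a,(400,240))[:, :],cv2.resize(b,(400,240))]))
g=np.hstack([cv2.resize(a,(400,360)),cv2.resize(b,(400,232))[:232] if 0 else cv2.copyMakeBorder(cv2.resize(b,(400,232)),0,128,0,0,0)])
cv2.imwrite("pics/c3.png",g)
E
```

```text
[ 0.63280331 -0.01152009  0.19591332] [-179.98324166    0.28579206 -177.29847161]
[312.34251915 253.76172302]
```

View pics/c3.png

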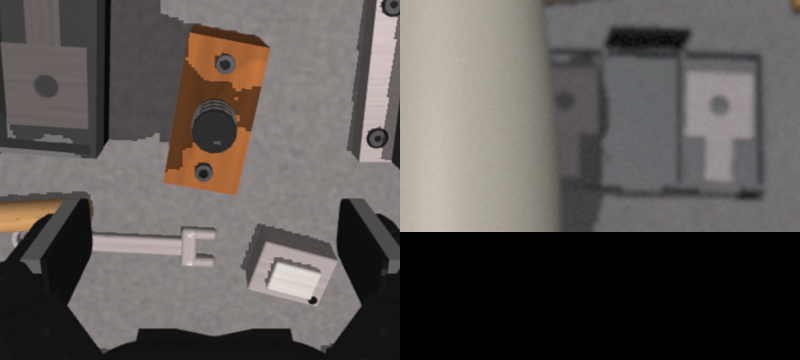

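Pin is parked with its head on the rack. Now to a view of the tray.

>>> carry_out --linear '[[0,-0.9,0.4],[0,-0.95,0.3],[0,-0.95,0.3],[0,-0.95,0.3],[0,-0.95,0.3],[0,-0.95,0.3],[0,-0.95,0.3],[0,-0.95,0.3],[0,-0.95,0.3],[0,-0.9,0.3],[0,0,0],[0,0,0]]' --rotation '[[0,0,-0.15],[0,0,-0.05],[0,0,0],[0,0,0],[0,0,0],[0,0,0],[0,0,0],[0,0,0],[0,0,0],[0,0,0],[0,0,0],[0,0,0]]' --grip '[-1,-1,-1,-1,-1,-1,-1,-1,-1,-1,-1,-1]'

```text
time: 9.45
ee_pos: [0.6317, -0.2003, 0.2542]
tcp_rot: [180.0, -0.0, -179.0]
wrist_force: [-0.0, -0.2, -0.7]
opening: 0.0855
grasp_force: 0.0
```

```bash
python3 - <<'E'
from h import *
o=bot.get_obs();print(o["ee_pos"],o["tcp_rot"])
m=bot.camera_model("wrist")
im=bot.camera("wrist");cv2.imwrite("pics/w4.png",im)
import pickle;pickle.dump(m,open("w4.pkl","wb"))
E
```

```text
[ 0.63173825 -0.20026705  0.25420656] [ 1.79988969e+02 -2.68459139e-03 -1.78953847e+02]
```

View pics/w4.png

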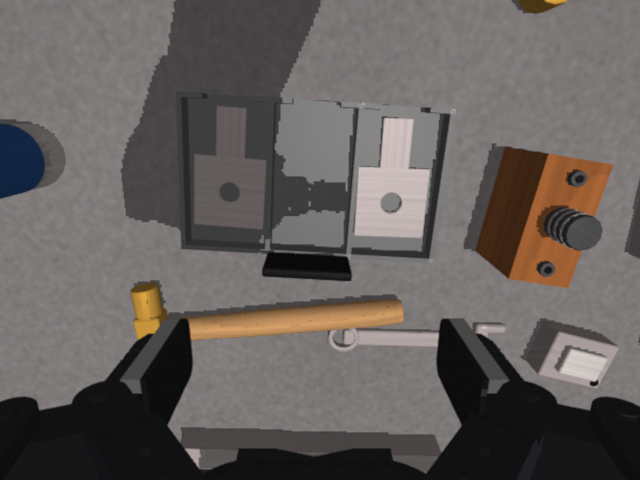

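The tray is still in place. Its rim corners are at (180,94), (454,110), (431,258) and (183,248). The black grip's top edge runs (263,274)–(351,277), and the spacers sit in the two outer lanes with the middle lane empty.

```bash
python3 - <<'E'
from h import *
import pickle;m=pickle.load(open("w4.pkl","rb"))
c=np.array([onz("wrist",*q,.044,m)[:2] for q in[(180,94),(454,110),(431,258),(183,248)]]);print(c,c.mean(0))
for a,b in((0,1),(3,2),(0,3),(1,2)):
    d=c[b]-c[a];print(np.degrees(np.arctan2(d[1],d[0])),np.linalg.norm(d))
print(np.array([onz("wrist",*q,.084,m)[:2] for q in[(264,276),(351,279),(263,270),(351,272)]]))
print([onz("wrist",*q,.031,m)[:2] for q in[(229,192),(390,202)]])
im=cv2.imread("pics/w4.png")[245:285,255:360];print(im[:,50].mean(1).astype(int))
E
```

```text
[[ 0.54340941 -0.30467627]
 [ 0.55144139 -0.09187579]
 [ 0.67351997 -0.09773423]
 [ 0.66816658 -0.31157131]] [ 0.60913433 -0.2014644 ]
87.83844451234911 0.21295201201634303
88.56590414776679 0.21390408613857828
-3.16338624068491 0.12494755792697299
-2.7474637734483314 0.1222190739970507
[[ 0.67701319 -0.23767813]
 [ 0.67833547 -0.17015685]
 [ 0.67206901 -0.23836318]
 [ 0.67253561 -0.17040796]]
[array([ 0.62131975, -0.27265814]), array([ 0.62759022, -0.1342395 ])]
[ 54  46  46  48  45  46  75 106  79  32   8  10  10   9  10   7   8  11
   7  12   9  11   7  11   9  15  24  35  36  29  28  26  22  47 108 123
 125 123 121 120]
```

>>> carry_out --linear '[[0,0,-0.2],[0.2,-0.02,-0.4],[0.2,-0.02,-0.4],[0.2,-0.02,-0.4],[0.2,-0.02,-0.4],[0.2,-0.02,-0.4],[0.2,-0.02,-0.4],[0.2,-0.02,-0.4],[0.2,-0.02,-0.4],[0.2,-0.02,-0.4],[0.2,0,-0.4],[0.05,0,-0.4]]' --rotation '[[0,0,-0.97],[0,0,-0.97],[0,0,-0.97],[0,0,-0.97],[0,0,-0.97],[0,0,-0.97],[0,0,-0.97],[0,0,-0.97],[0,0,-0.97],[0,0,-0.97],[0,0,-0.97],[0,0,-0.97]]' --grip '[-1,-1,-1,-1,-1,-1,-1,-1,-1,-1,-1,-1]'

```text
time: 10.7
ee_pos: [0.673, -0.2021, 0.1615]
tcp_rot: [-180.0, -0.0, 87.7]
wrist_force: [0.3, 0.6, -0.3]
opening: 0.0851
grasp_force: 0.0
```

>>> carry_out --linear '[[0,0,0]]' --rotation '[[0,0,0]]' --grip '[-1]'

```text
time: 10.8
ee_pos: [0.6724, -0.2021, 0.1606]
tcp_rot: [-179.9, -0.0, 87.9]
wrist_force: [-0.9, 0.4, -0.8]
opening: 0.0853
grasp_force: 0.0
```

```bash
python3 - <<'E'
from h import *
o=bot.get_obs();print(o["ee_pos"],o["tcp_rot"],o["q"])
E
```

```text
[ 0.67239101 -0.20206387  0.16063502] [-1.79862706e+02 -4.34722362e-02  8.79363966e+01] [-1.67292124e+01  2.61322539e+01  2.70910713e+01  9.11026446e+01
  7.29606142e-03  7.53343298e+01]
```

>>> carry_out --linear '[[0.05,-0.05,-0.7],[0,0,-1],[0,0,-1],[0,0,-1],[0,0,-0.9],[0,0,-0.4],[0,0,0],[0,0,0],[0,0,0],[0,0,0],[0,0,0],[0,0,0]]' --rotation '[[0,0,0],[0,0,0],[0,0,0],[0,0,0],[0,0,0],[0,0,0],[0,0,0],[0,0,0],[0,0,0],[0,0,0],[0,0,0],[0,0,0]]' --grip '[-1,-1,-1,-1,-1,-1,-1,1,1,1,1,1]' --grip_force 80

```text
time: 12.0
ee_pos: [0.6739, -0.2042, 0.0626]
tcp_rot: [180.0, 0.0, 88.0]
wrist_force: [1.0, -0.2, 0.0]
opening: 0.0124
grasp_force: 0.0
```

>>> carry_out --linear '[[0,0,0],[0,0,0],[0,0,0]]' --rotation '[[0,0,0],[0,0,0],[0,0,0]]' --grip '[1,1,1]'

```text
time: 12.3
ee_pos: [0.6741, -0.2042, 0.0628]
tcp_rot: [179.9, 0.0, 88.0]
wrist_force: [2.3, 0.1, 3.2]
opening: 0.0066
grasp_force: 78.8
```

>>> carry_out --linear '[[-0.118,0.004,0.223],[-0.118,0.004,0.223],[-0.133,0.005,0.214],[-0.133,0.005,0.214],[-0.148,0.005,0.205],[-0.148,0.005,0.205],[-0.161,0.006,0.194],[-0.161,0.006,0.194],[-0.175,0.006,0.182],[-0.175,0.006,0.182],[-0.187,0.007,0.17],[-0.187,0.007,0.17]]' --rotation '[[-0.009,-0.25,0],[-0.009,-0.25,0],[-0.009,-0.25,0],[-0.009,-0.25,0],[-0.009,-0.25,0],[-0.009,-0.25,0],[-0.009,-0.25,0],[-0.009,-0.25,0],[-0.009,-0.25,0],[-0.009,-0.25,0],[-0.009,-0.25,0],[-0.009,-0.25,0]]' --grip '[1,1,1,1,1,1,1,1,1,1,1,1]'

```text
time: 13.5
ee_pos: [0.6369, -0.2026, 0.11]
tcp_rot: [155.9, 0.0, 88.0]
wrist_force: [4.0, 1.2, -0.2]
opening: 0.0062
grasp_force: 78.6
```

>>> carry_out --linear '[[-0.196,0.007,0.159],[0,0,0],[0,0,0],[0,0,0],[0,0,0],[0,0,0],[0,0,0],[0,0,0]]' --rotation '[[-0.009,-0.25,0],[0,0,0],[0,0,0],[0,0,0],[0,0,0],[0,0,0],[0,0,0],[0,0,0]]' --grip '[1,1,1,1,1,1,1,1]'

```text
time: 14.3
ee_pos: [0.6328, -0.2026, 0.1126]
tcp_rot: [154.0, 0.0, 88.0]
wrist_force: [-0.9, 0.1, -0.1]
opening: 0.0068
grasp_force: 79.6
```

```bash
python3 - <<'E'
from h import *
print(bot.get_obs()["q"])
s=bot.camera("scene")[210:350,160:350];w=bot.camera("wrist")
cv2.imwrite("pics/c5.png",np.hstack([cv2.resize(s,None,fx=2.4,fy=2.4,interpolation=cv2.INTER_CUBIC),cv2.resize(w,(336,336))]))
E
```

```text
[-21.18381699  -3.33270949 -16.90907457  51.7145648    8.25545202
  72.64406611]
```

View pics/c5.png

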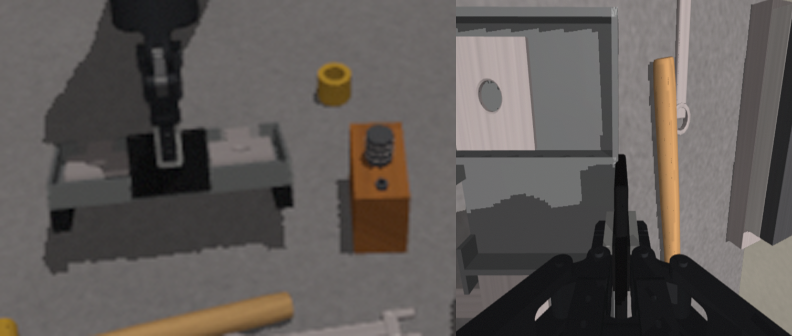

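The tray is tilted about 26° and the upper-lane spacer has slid to the front, as has the other as far as it shows. Setting it flat again.

>>> carry_out --linear '[[0.196,-0.007,-0.159],[0.187,-0.007,-0.17],[0.187,-0.007,-0.17],[0.175,-0.006,-0.182],[0.175,-0.006,-0.182],[0.161,-0.006,-0.194],[0.161,-0.006,-0.194],[0.148,-0.005,-0.205],[0.148,-0.005,-0.205],[0.133,-0.005,-0.214],[0.133,-0.005,-0.214],[0.059,-0.002,-0.112]]' --rotation '[[0.009,0.25,0],[0.009,0.25,0],[0.009,0.25,0],[0.009,0.25,0],[0.009,0.25,0],[0.009,0.25,0],[0.009,0.25,0],[0.009,0.25,0],[0.009,0.25,0],[0.009,0.25,0],[0.009,0.25,0],[0.005,0.125,0]]' --grip '[1,1,1,1,1,1,1,1,1,1,1,1]'

```text
time: 15.6
ee_pos: [0.6704, -0.2041, 0.0681]
tcp_rot: [177.1, 0.0, 88.0]
wrist_force: [-0.2, -0.7, 0.5]
opening: 0.0065
grasp_force: 79.8
```

>>> carry_out --linear '[[0.059,-0.002,-0.112],[0.059,-0.002,-0.112],[0.059,-0.002,-0.1],[0,0,0],[0,0,0]]' --rotation '[[0.005,0.125,0],[0.005,0.125,0],[0.005,0.125,0],[0,0,0],[0,0,0]]' --grip '[1,1,1,1,1]'

```text
time: 16.1
ee_pos: [0.6736, -0.2042, 0.0628]
tcp_rot: [-180.0, -0.0, 88.0]
wrist_force: [-4.0, -0.5, 1.8]
opening: 0.0065
grasp_force: 80.1
```

>>> carry_out --linear '[[0,0,0],[0,0,0],[0,0,0],[0,0,0],[0,0,0.4],[0,0,1],[0,0,1],[0,0,1],[0,0,1],[0,0,1],[0,0,1],[0,0,1]]' --rotation '[[0,0,0],[0,0,0],[0,0,0],[0,0,0],[0,0,0],[0,0,0],[0,0,0],[0,0,0],[0,0,0],[0,0,0],[0,0,0],[0,0,0]]' --grip '[-1,-1,-1,-1,-1,-1,-1,-1,-1,-1,-1,-1]'

```text
time: 17.3
ee_pos: [0.6737, -0.2041, 0.2122]
tcp_rot: [180.0, -0.0, 88.0]
wrist_force: [0.1, -0.2, -0.0]
opening: 0.0854
grasp_force: 0.0
```

>>> carry_out --linear '[[-0.5,0,0.2],[-0.5,0,0.2],[-0.5,0,0.2],[-0.5,0,0.2],[-0.5,0,0.2],[-0.5,0,0],[-0.5,0,0],[-0.5,0,0],[-0.5,0,0],[-0.5,0,0],[-0.5,0,0],[0,0,0]]' --rotation '[[0,0,1],[0,0,1],[0,0,1],[0,0,1],[0,0,1],[0,0,1],[0,0,1],[0,0,1],[0,0,1],[0,0,1],[0,0,1],[0,0,0.25]]' --grip '[-1,-1,-1,-1,-1,-1,-1,-1,-1,-1,-1,-1]'

```text
time: 18.5
ee_pos: [0.5629, -0.2041, 0.2318]
tcp_rot: [-180.0, 0.0, 178.3]
wrist_force: [1.0, 0.1, -0.6]
opening: 0.0857
grasp_force: 0.0
```

>>> carry_out --linear '[[0,0,0],[0,0,0],[0,0,0]]' --rotation '[[0,0,0],[0,0,0],[0,0,0]]' --grip '[-1,-1,-1]'

```text
time: 18.8
ee_pos: [0.5639, -0.2041, 0.2306]
tcp_rot: [-180.0, -0.0, 177.9]
wrist_force: [0.5, 0.4, -0.5]
opening: 0.0854
grasp_force: 0.0
```

```bash
python3 - <<'E'
from h import *
o=bot.get_obs();print(o["ee_pos"],o["tcp_rot"])
m=bot.camera_model("wrist")
im=bot.camera("wrist");cv2.imwrite("pics/w6.png",im)
import pickle;pickle.dump(m,open("w6.pkl","wb"))
E
```

```text
[ 0.56393025 -0.20405587  0.23063974] [-1.79997027e+02 -4.18514820e-03  1.77927067e+02]
```

View pics/w6.png

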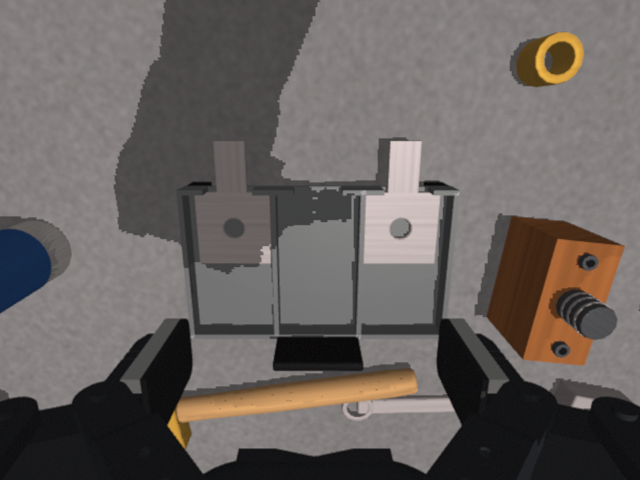

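Both tabs stick out of the slots. The right one has tab-end corners (388,139) and (419,139) with its hole at (400,228). The left one has (214,141) and (244,141) with its hole at (233,228).

```bash
python3 - <<'E'
from h import *
import pickle;m=pickle.load(open("w6.pkl","rb"))
for n,q in {"R":[(388,139),(419.5,139),(390,190),(422,190),(400.5,228)],"L":[(214,141),(244.5,141),(216,192),(246.5,192),(233.5,228)]}.items():
    p=np.array([onz("wrist",*x,.031,m)[:2] for x in q]);e=p[:2].mean(0);h=p[4];d=h-e
    print(n,p.tolist(),"tabmid",e,"hole",h,np.linalg.norm(d),np.degrees(np.arctan2(d[1],d[0])))
E
```

```text
R [[0.5090690361191254, -0.1444412216019756], [0.509966224281227, -0.12017004075497652], [0.5487297582338891, -0.14226798483487718], [0.5496742100884984, -0.11672919332936522], [0.5804501214206265, -0.13315728513427416]] tabmid [ 0.50951763 -0.13230563] hole [ 0.58045012 -0.13315729] 0.07093760374582501 -0.6878911464265253
L [[0.5056080403948203, -0.27866205627549684], [0.5064778449965306, -0.2551320530306326], [0.5451982594421424, -0.2812953944675428], [0.5460996197097212, -0.25692226303910176], [0.5753848153819333, -0.2700808224419061]] tabmid [ 0.50604294 -0.26689705] hole [ 0.57538482 -0.27008082] 0.06941492407955559 -2.628836342445338
```

>>> carry_out --linear '[[-0.23,0.45,-1],[-0.23,0.45,-1],[-0.23,0.45,-1],[-0.23,0.45,-1],[-0.23,0.45,-1],[-0.23,0.45,-1],[-0.23,0.45,-1],[-0.23,0.45,-1],[0,0,-1],[0,0,-0.8],[0,0,-0.5],[0,0,0]]' --rotation '[[0,0,0.09],[0,0,0],[0,0,0],[0,0,0],[0,0,0],[0,0,0],[0,0,0],[0,0,0],[0,0,0],[0,0,0],[0,0,0],[0,0,0]]' --grip '[-1,-1,-1,-1,-1,-1,-1,-1,-1,-1,-1,-1]'

```text
time: 20.05
ee_pos: [0.5262, -0.1319, 0.0232]
tcp_rot: [180.0, -0.1, 178.7]
wrist_force: [-0.4, 0.1, 0.0]
opening: 0.0853
grasp_force: 0.0
```

>>> carry_out --linear '[[0,0,-0.2],[0,0,0]]' --rotation '[[0,0,0],[0,0,0]]' --grip '[-1,-1]'

```text
time: 20.25
ee_pos: [0.5273, -0.1323, 0.0209]
tcp_rot: [-180.0, 0.0, 178.7]
wrist_force: [0.1, -0.4, -0.8]
opening: 0.0853
grasp_force: 0.0
```

>>> carry_out --linear '[[0,0,0],[0,0,0],[0,0,0],[0,0,0],[0,0,0],[0,0,0],[0,0,0],[0,0,0.2],[0,0,0.4],[0,0,0.4],[0,0,0.4],[0,0,0.4]]' --rotation '[[0,0,0],[0,0,0],[0,0,0],[0,0,0],[0,0,0],[0,0,0],[0,0,0],[0,0,0],[0,0,0],[0,0,0],[0,0,0],[0,0,0]]' --grip '[1,1,1,1,1,1,1,1,1,1,1,1]' --grip_force 100

```text
time: 21.45
ee_pos: [0.5269, -0.1321, 0.0573]
tcp_rot: [-180.0, -0.0, 178.7]
wrist_force: [0.5, -0.4, -1.3]
opening: 0.0212
grasp_force: 98.1
```

>>> carry_out --linear '[[0,0,0.6],[0,0,0.6],[0,0,0.6],[0,0,0.6],[0,0,0.4],[0,0,0],[0,0,0]]' --rotation '[[0,0,0],[0,0,0],[0,0,0],[0,0,0],[0,0,0],[0,0,0],[0,0,0]]' --grip '[1,1,1,1,1,1,1]'

```text
time: 22.15
ee_pos: [0.5269, -0.1321, 0.1123]
tcp_rot: [-180.0, -0.0, 178.7]
wrist_force: [0.2, 0.9, -2.1]
opening: 0.0211
grasp_force: 98.1
```

```bash
python3 - <<'E'
from h import *
o=bot.get_obs();print(o["ee_pos"],o["tcp_rot"])
m=bot.camera_model("wrist")
im=bot.camera("wrist");cv2.imwrite("pics/w7.png",im)
import pickle;pickle.dump(m,open("w7.pkl","wb"))
s=bot.camera("scene")[170:330,170:340]
cv2.imwrite("pics/c7.png",np.hstack([cv2.resize(im,(440,330)),cv2.resize(s,(350,330),interpolation=cv2.INTER_CUBIC)]))
E
```

```text
[ 0.52693483 -0.13208738  0.11233782] [-1.79998987e+02 -2.14057921e-02  1.78705127e+02]
```

View pics/c7.png

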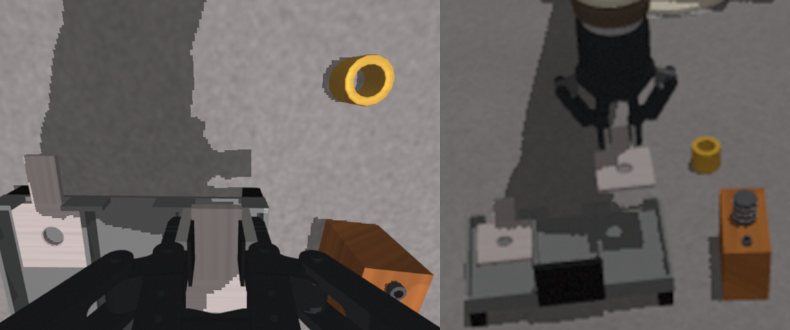

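>>> carry_out --linear '[[-0.5,0,0],[-1,0.2,0],[-1,0.4,0],[-1,0.8,0],[-0.8,0.9,0],[-0.23,0.95,0],[0,0.95,0],[0,0.95,0],[0,0.95,0],[0,0.95,0],[0,0.95,0],[0,0.95,0]]' --rotation '[[0,0,0],[0,0,0.05],[0,0,0.05],[0,0,0.05],[0,0,0.05],[0,0,0.05],[0,0,0.05],[0,0,0.05],[0,0,0.05],[0,0,0.05],[0,0,0.04],[0,0,0]]' --grip '[1,1,1,1,1,1,1,1,1,1,1,1]'

```text
time: 23.45
ee_pos: [0.4355, 0.0475, 0.1121]
tcp_rot: [-180.0, -0.1, -177.4]
wrist_force: [-0.3, 0.6, -1.3]
opening: 0.0213
grasp_force: 98.1
```

>>> carry_out --linear '[[0,0.95,0],[0,0.95,0],[0,0.95,0],[0,0.95,0],[0,0.95,0],[0,0.95,0],[0,0.95,-0.3],[0,0.76,-0.4],[0,0,-0.4],[0,0,0],[0,0,0]]' --rotation '[[0,0,0],[0,0,0],[0,0,0],[0,0,0],[0,0,0],[0,0,0],[0,0,0],[0,0,0],[0,0,0],[0,0,0],[0,0,0]]' --grip '[1,1,1,1,1,1,1,1,1,1,1]'

```text
time: 24.55
ee_pos: [0.436, 0.1944, 0.0902]
tcp_rot: [-180.0, -0.1, -177.4]
wrist_force: [-0.1, -0.3, -2.5]
opening: 0.021
grasp_force: 98.1
```

```bash
python3 - <<'E'
from h import *
o=bot.get_obs();print(o["ee_pos"],o["tcp_rot"],o["opening"])
m=bot.camera_model("wrist")
im=bot.camera("wrist");cv2.imwrite("pics/w8.png",im)
import pickle;pickle.dump(m,open("w8.pkl","wb"))
s=bot.camera("scene")[170:330,330:500]
cv2.imwrite("pics/c8.png",np.hstack([cv2.resize(im,(440,330)),cv2.resize(s,(350,330),interpolation=cv2.INTER_CUBIC)]))
E
```

```text
[0.43601995 0.19438788 0.09016112] [-1.79967579e+02 -6.20229106e-02 -1.77401898e+02] 0.020973643040923345
```

View pics/c8.png

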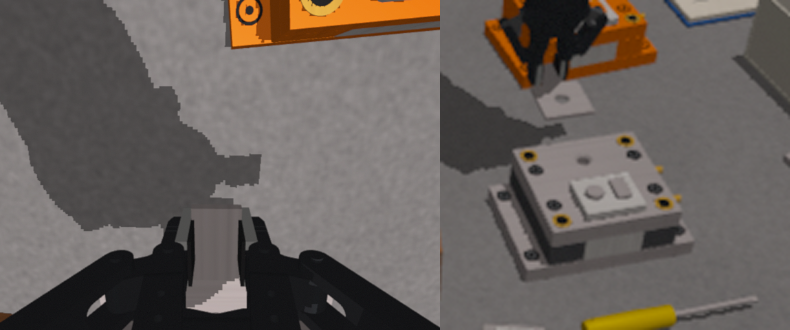

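The spacer is held flat, the mould's front is ahead of it, and the orange block lies behind. I'll check the clearance to the orange one.

```bash
python3 - <<'E'
from h import *
import pickle;m=pickle.load(open("w8.pkl","rb"))
k=640/440
for q in[(228,47),(338,40),(438,30),(290,32)]:
    for z in(0.02,.072):print(q,z,onz("wrist",q[0]*k,q[1]*k,z,m)[:2])
for q in[(234,333),(245,397),(152,342),(205,333),(232,333),(222,338)]:print(q,onz("top",*q,.072)[:2],onz("top",*q,.02)[:2])
# tab end
print(onz("wrist",216*k,208*k,.1,m))
E
```

```text
(228, 47) 0.02 [0.34108542 0.19857641]
(228, 47) 0.072 [0.34637859 0.19681988]
(338, 40) 0.02 [0.33367187 0.26993266]
(338, 40) 0.072 [0.34084756 0.25005677]
(438, 30) 0.02 [0.32489236 0.33340617]
(438, 30) 0.072 [0.33429741 0.29741257]
(290, 32) 0.02 [0.33032099 0.23812391]
(290, 32) 0.072 [0.33834756 0.22632516]
(234, 333) [0.33287487 0.20142779] [0.3343336  0.20961019]
(245, 397) [0.19875643 0.1764487 ] [0.19450361 0.18356734]
(152, 342) [0.31642838 0.37691011] [0.31718672 0.39256558]
(205, 333) [0.3338193  0.26378069] [0.33531825 0.27461844]
(232, 333) [0.33294002 0.20572912] [0.33440152 0.21409469]
(222, 338) [0.32262927 0.22705313] [0.32365169 0.23632681]
[0.41961589 0.19421951 0.1       ]
```

>>> carry_out --linear '[[0,0.04,-0.6],[0,0,-0.9],[0,0,-0.9],[0,0,-0.7],[0,0,-0.35],[0,0,0]]' --rotation '[[0,0,0],[0,0,0],[0,0,0],[0,0,0],[0,0,0],[0,0,0]]' --grip '[1,1,1,1,1,1]'

```text
time: 25.25
ee_pos: [0.4358, 0.1956, 0.0204]
tcp_rot: [-180.0, -0.1, -177.4]
wrist_force: [-0.4, 0.2, -0.9]
opening: 0.0212
grasp_force: 98.2
```

>>> carry_out --linear '[[0.4,0.02,0],[0.4,0.02,0],[0.4,0.02,0],[0.4,0.02,0],[0.4,0.02,0],[0.4,0.02,0],[0,0,0]]' --rotation '[[0,0,0],[0,0,0],[0,0,0],[0,0,0],[0,0,0],[0,0,0],[0,0,0]]' --grip '[1,1,1,1,1,1,1]'

```text
time: 25.95
ee_pos: [0.4854, 0.1984, 0.0214]
tcp_rot: [180.0, -0.0, -177.4]
wrist_force: [0.1, -0.5, -1.7]
opening: 0.0212
grasp_force: 98.2
```

>>> carry_out --linear '[[0.4,-0.03,0],[0.4,0.01,0],[0.3,0.01,0],[0.2,0.01,0],[0.1,0,0],[0.1,0,0],[0,0,-0.1],[0,0,-0.1],[0,0,-0.1],[0,0,0]]' --rotation '[[0,0,0],[0,0,0],[0,0,0],[0,0,0],[0,0,0],[0,0,0],[0,0,0],[0,0,0],[0,0,0],[0,0,0]]' --grip '[1,1,1,1,1,1,1,1,1,1]'

```text
time: 26.95
ee_pos: [0.5141, 0.1983, 0.0153]
tcp_rot: [-180.0, -0.0, -177.4]
wrist_force: [0.1, -0.1, -1.3]
opening: 0.0212
grasp_force: 98.2
```

>>> carry_out --linear '[[0.05,0,0],[0.05,0,0],[0.05,0,0],[0,0,0],[0,0,0]]' --rotation '[[0,0,0],[0,0,0],[0,0,0],[0,0,0],[0,0,0]]' --grip '[1,1,1,1,1]'

```text
time: 27.45
ee_pos: [0.5159, 0.1981, 0.0151]
tcp_rot: [-180.0, -0.2, -177.4]
wrist_force: [-7.4, -0.7, 1.4]
opening: 0.0212
grasp_force: 98.5
```

>>> carry_out --linear '[[0,0,-0.05],[0,0,0],[0,0,0]]' --rotation '[[0,0,0],[0,0,0],[0,0,0]]' --grip '[1,1,1]'

```text
time: 27.75
ee_pos: [0.5159, 0.1981, 0.0149]
tcp_rot: [-180.0, -0.2, -177.4]
wrist_force: [-11.7, -2.0, 8.2]
opening: 0.0211
grasp_force: 99.2
```

>>> carry_out --linear '[[0,0,0],[0,0,0],[0,0,0],[0,0,0],[0,0,0.4],[0,0,1],[0,0,1],[0,0,1],[0,0,1],[0,0,1],[0,0,1],[0,0,0]]' --rotation '[[0,0,0],[0,0,0],[0,0,0],[0,0,0],[0,0,0],[0,0,0],[0,0,0],[0,0,0],[0,0,0],[0,0,0],[0,0,0],[0,0,0]]' --grip '[-1,-1,-1,-1,-1,-1,-1,-1,-1,-1,-1,-1]'

```text
time: 28.95
ee_pos: [0.5186, 0.1987, 0.146]
tcp_rot: [179.9, 0.3, -177.4]
wrist_force: [0.7, -0.2, 0.9]
opening: 0.0855
grasp_force: 0.0
```

```bash
python3 - <<'E'
from h import *
o=bot.get_obs();print(o["ee_pos"],o["tcp_rot"])
im=bot.camera("wrist");cv2.imwrite("pics/w9.png",im)
import pickle;pickle.dump(bot.camera_model("wrist"),open("w9.pkl","wb"))
s=bot.camera("top")[165:265,180:480];cv2.imwrite("pics/t9.png",s)
cv2.imwrite("pics/c9.png",np.vstack([cv2.resize(im,(400,300)),cv2.resize(s,(400,133),interpolation=cv2.INTER_CUBIC)]))
b=cv2.resize(s,(800,267),interpolation=cv2.INTER_CUBIC);w=im[60:380,100:580]
cv2.imwrite("pics/c9.png",np.vstack([b,cv2.copyMakeBorder(w,0,0,0,320,0)]))
E
```

```text
[0.51862884 0.19874567 0.14601611] [ 179.91282564    0.26019168 -177.3792736 ]
```

View pics/c9.png

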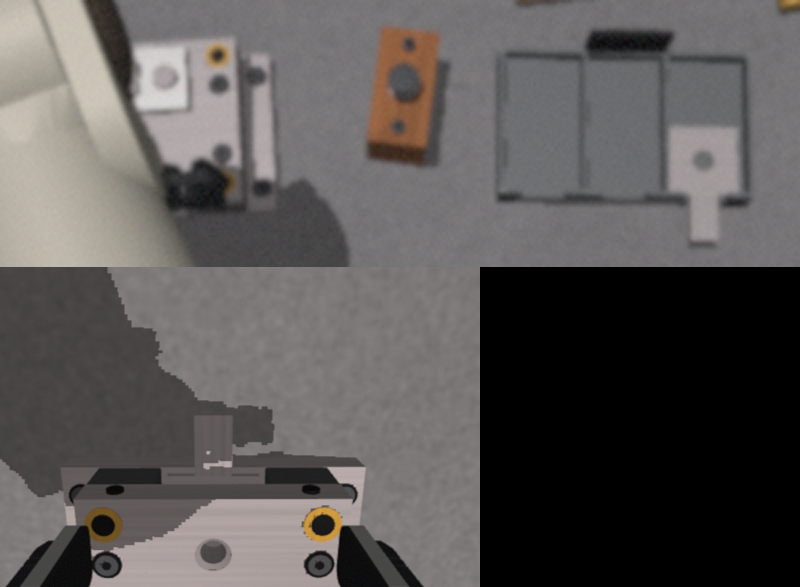

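The spacer is in the mould: its tab sticks out at the front and the bore shows in the wrist view at about (313,347). The tray still holds the other spacer, tab out, with its hole in the top view at (443.6,225).

>>> carry_out --linear '[[0,-0.5,0.4],[0,-1,0.4],[0,-1,0.4],[0,-1,0.4],[0,-1,0.4],[0,-1,0],[0,-1,0],[0,-1,0],[0,-1,0],[0,-1,0],[0,-1,0],[0,-1,0]]' --rotation '[[0,0,0],[0,0,-0.05],[0,0,-0.05],[0,0,-0.05],[0,0,-0.05],[0,0,-0.05],[0,0,-0.05],[0,0,-0.05],[0,0,-0.05],[0,0,-0.05],[0,0,-0.05],[0,0,-0.05]]' --grip '[-1,-1,-1,-1,-1,-1,-1,-1,-1,-1,-1,-1]'

```text
time: 30.25
ee_pos: [0.5167, -0.0331, 0.182]
tcp_rot: [-180.0, -0.1, 178.2]
wrist_force: [-0.2, 0.9, -0.4]
opening: 0.0851
grasp_force: 0.0
```

>>> carry_out --linear '[[0,-1,0],[0,-1,0],[0,-1,0],[0,-1,0],[0.1,-1,0],[0.1,-1,0],[0.1,-1,0],[0.1,-1,0],[0.1,-1,0],[0.1,-1,0],[0.1,-1,0],[0,-0.8,0]]' --rotation '[[0,0,0],[0,0,0],[0,0,0],[0,0,0],[0,0,0],[0,0,0],[0,0,0],[0,0,0],[0,0,0],[0,0,0],[0,0,0],[0,0,0]]' --grip '[-1,-1,-1,-1,-1,-1,-1,-1,-1,-1,-1,-1]'

```text
time: 31.45
ee_pos: [0.531, -0.2693, 0.182]
tcp_rot: [180.0, -0.1, 178.2]
wrist_force: [-0.3, 0.3, -0.3]
opening: 0.0854
grasp_force: 0.0
```

>>> carry_out --linear '[[0,0,0],[0,0,0],[0,0,0]]' --rotation '[[0,0,0],[0,0,0],[0,0,0]]' --grip '[-1,-1,-1]'

```text
time: 31.75
ee_pos: [0.5313, -0.2672, 0.1825]
tcp_rot: [180.0, -0.0, 178.2]
wrist_force: [-0.8, -0.2, -0.3]
opening: 0.0856
grasp_force: 0.0
```

```bash
python3 - <<'E'
from h import *
np.set_printoptions(linewidth=200)
o=bot.get_obs();print(o["ee_pos"],o["tcp_rot"])
print("top hole",onz("top",443.6,225,.031))
m=bot.camera_model("wrist");im=bot.camera("wrist");cv2.imwrite("pics/w10.png",im)
import pickle;pickle.dump(m,open("w10.pkl","wb"))
g=cv2.cvtColor(im,cv2.COLOR_BGR2GRAY).astype(int)
p=px("wrist",(.506,-.2669,.031),m);q=px("wrist",(.5754,-.2701,.031),m);print(p,q)
for x in(.512,.528):
    c=px("wrist",(x,-.268,.031),m).astype(int);print(c,g[c[1],c[0]-60:c[0]+60:2])
c=p.astype(int);print(g[c[1]-30:c[1]+30:2,c[0]])
E
```

```text
[ 0.53125226 -0.26721914  0.18249181] [ 1.79986691e+02 -2.96368193e-02  1.78245089e+02]
top hole [ 0.57316849 -0.27166411  0.031     ]
[312.50044324 190.58077148] [311.21350587 284.85389127]
[311 199] [ 71  69  71  72  73  72  72  71  71  74  73  75  72  73  73  73  72  71  72  73  73  79  95  96  95  93  98  97  96 112 133 135 135 135 129 130 163 193 188  91  67  70  71  71  72  72  71  71  72
  74  74  76  74  72  73 124 124 126 127 126]
[311 221] [ 72  72  70  70  70  71  71  73  72  73  74  73  76  75  72  71  72  73  72  75  76  76  94  96  96  94  96  97  96  95  94  95  96  96  93  93  96  98  94  72  71  70  69  71  73  73  72  72  72
  72  75  77  77 108 135 131 129 129 128 127]
[124 123 124 125 126 126 123 121 121 123 125 125  72  73  75 121 189 187 187 185  97  96  96  96  95  95  94  95  95  95]
```

>>> carry_out --linear '[[-0.2,-0.02,-0.6],[-0.25,0,-1],[0,0,-1],[0,0,-1],[0,0,-1],[0,0,-1],[0,0,-1],[0,0,-0.8],[0,0,-0.5],[0,0,-0.18],[0,0,0],[0,0,0]]' --rotation '[[0,0,0],[0,0,0],[0,0,0],[0,0,0],[0,0,0],[0,0,0],[0,0,0],[0,0,0],[0,0,0],[0,0,0],[0,0,0],[0,0,0]]' --grip '[-1,-1,-1,-1,-1,-1,-1,-1,-1,-1,-1,-1]'

```text
time: 33.0
ee_pos: [0.5228, -0.2682, 0.0218]
tcp_rot: [-180.0, 0.1, 178.2]
wrist_force: [0.1, -1.1, -0.2]
opening: 0.0852
grasp_force: 0.0
```

>>> carry_out --linear '[[0,0,0],[0,0,0],[0,0,0],[0,0,0],[0,0,0],[0,0,0],[0,0,0]]' --rotation '[[0,0,0],[0,0,0],[0,0,0],[0,0,0],[0,0,0],[0,0,0],[0,0,0]]' --grip '[1,1,1,1,1,1,1]'

```text
time: 33.7
ee_pos: [0.5225, -0.2682, 0.0213]
tcp_rot: [-180.0, 0.0, 178.2]
wrist_force: [-1.6, 0.7, 4.1]
opening: 0.0213
grasp_force: 97.7
```

>>> carry_out --linear '[[0,0,0.2],[0,0,0.4],[0,0,0.5],[0,0,0.6],[0,0,0.6],[0,0,0.6],[0,0,0.6],[0,0,0.5],[0,0,0.5],[-0.4,0,0],[-0.9,0,0],[-0.9,0.4,0]]' --rotation '[[0,0,0],[0,0,0],[0,0,0],[0,0,0],[0,0,0],[0,0,0],[0,0,0],[0,0,0],[0,0,0],[0,0,0],[0,0,0],[0,0,0]]' --grip '[1,1,1,1,1,1,1,1,1,1,1,1]'

```text
time: 34.9
ee_pos: [0.4772, -0.2603, 0.1102]
tcp_rot: [180.0, -0.1, 178.2]
wrist_force: [-0.5, 0.5, -0.8]
opening: 0.0209
grasp_force: 98.2
```

>>> carry_out --linear '[[-0.9,0.8,0],[-0.9,1,0],[-0.33,1,0],[0,1,0],[0,1,0],[0,1,0],[0,1,0],[0,1,0],[0,1,0],[0,1,0],[0,1,0],[0,1,0]]' --rotation '[[0,0,0.05],[0,0,0.05],[0,0,0.05],[0,0,0.05],[0,0,0.05],[0,0,0.05],[0,0,0.05],[0,0,0.05],[0,0,0.05],[0,0,0.05],[0,0,0.05],[0,0,0]]' --grip '[1,1,1,1,1,1,1,1,1,1,1,1]'

```text
time: 36.1
ee_pos: [0.435, -0.0235, 0.1104]
tcp_rot: [-180.0, -0.1, -177.4]
wrist_force: [-0.4, 0.7, -1.7]
opening: 0.0212
grasp_force: 98.2
```

>>> carry_out --linear '[[0,1,0],[0,1,0],[0,1,0],[0,1,0],[0,1,0],[0,1,0],[0,1,0],[0,1,0],[0,1,0],[0,1,0],[0,0.5,0],[0,0,0]]' --rotation '[[0,0,0],[0,0,0],[0,0,0],[0,0,0],[0,0,0],[0,0,0],[0,0,0],[0,0,0],[0,0,0],[0,0,0],[0,0,0],[0,0,0]]' --grip '[1,1,1,1,1,1,1,1,1,1,1,1]'

```text
time: 37.3
ee_pos: [0.4353, 0.1863, 0.1105]
tcp_rot: [-180.0, -0.1, -177.3]
wrist_force: [-0.8, -0.0, -1.0]
opening: 0.0212
grasp_force: 98.2
```

>>> carry_out --linear '[[0,0.44,-0.6],[0,0,-0.9],[0,0,-0.9],[0,0,-0.8],[0,0,-0.5],[0,0,-0.1],[0,0,0],[0,0,0]]' --rotation '[[0,0,0],[0,0,0],[0,0,0],[0,0,0],[0,0,0],[0,0,0],[0,0,0],[0,0,0]]' --grip '[1,1,1,1,1,1,1,1]'

```text
time: 38.1
ee_pos: [0.4362, 0.1948, 0.0356]
tcp_rot: [180.0, 0.0, -177.4]
wrist_force: [-0.5, 0.9, -1.2]
opening: 0.0209
grasp_force: 98.2
```

```bash
python3 - <<'E'
from h import *
np.set_printoptions(linewidth=200)
m=bot.camera_model("wrist");o=bot.get_obs();im=bot.camera("wrist");cv2.imwrite("pics/w11.png",im)
print(o["ee_pos"])
for n in("w8","w11"):
    g=cv2.cvtColor(cv2.imread(f"pics/{n}.png"),cv2.COLOR_BGR2GRAY).astype(int);print(g[270:330:2,315])
E
```

```text
[0.43618691 0.19476919 0.03557527]
[133 133 133 137 140 139 137 135 135  77  76  78  78  76  77  77  77  94 100 101 100 100 100  99  98  99  99 100  99  99]
[ 77  76  76  76  75  75  77  77  77  78  78  78  79  79  80  79  89 103 104 104 102 102 103 101 103 102 102 102 102 103]
```

>>> carry_out --linear '[[0.4,0.02,0],[0.4,0.02,0],[0.4,0.02,0],[0.4,0.02,0],[0.4,0.02,0],[0.4,0.02,0],[0.4,0.02,0],[0.4,0.02,0],[0.3,0.01,0],[0.2,0.01,0],[0.1,0,0],[0,0,0]]' --rotation '[[0,0,0],[0,0,0],[0,0,0],[0,0,0],[0,0,0],[0,0,0],[0,0,0],[0,0,0],[0,0,0],[0,0,0],[0,0,0],[0,0,0]]' --grip '[1,1,1,1,1,1,1,1,1,1,1,1]'

```text
time: 39.35
ee_pos: [0.5118, 0.1983, 0.0348]
tcp_rot: [-180.0, -0.0, -177.4]
wrist_force: [-0.2, 0.3, -1.9]
opening: 0.0215
grasp_force: 98.2
```

>>> carry_out --linear '[[0.06,0,-0.05],[0.05,0,0],[0,0,0],[0,0,0]]' --rotation '[[0,0,0],[0,0,0],[0,0,0],[0,0,0]]' --grip '[1,1,1,1]'

```text
time: 39.75
ee_pos: [0.5139, 0.1983, 0.0339]
tcp_rot: [180.0, -0.0, -177.4]
wrist_force: [0.1, 0.2, -1.5]
opening: 0.0214
grasp_force: 98.2
```

>>> carry_out --linear '[[0.05,0,0],[0.05,0,0],[0,0,0],[0,0,0]]' --rotation '[[0,0,0],[0,0,0],[0,0,0],[0,0,0]]' --grip '[1,1,1,1]'

```text
time: 40.15
ee_pos: [0.5159, 0.1983, 0.0338]
tcp_rot: [180.0, -0.0, -177.4]
wrist_force: [-0.0, -0.2, -1.8]
opening: 0.0209
grasp_force: 98.2
```

>>> carry_out --linear '[[0.05,0,0],[0,0,0],[0,0,0]]' --rotation '[[0,0,0],[0,0,0],[0,0,0]]' --grip '[1,1,1]'

```text
time: 40.45
ee_pos: [0.516, 0.1981, 0.0335]
tcp_rot: [-180.0, -0.1, -177.4]
wrist_force: [-4.8, -1.1, -1.7]
opening: 0.021
grasp_force: 98.3
```

At the stop. I release here, since the fingertips are just above the lower tab, then rise and look.

>>> carry_out --linear '[[0,0,0],[0,0,0],[0,0,0],[0,0,0],[0,0,0],[0,0,0.4],[0,0,1],[0,0,1],[0,0,1],[0,0,1],[0,0,0.6],[0,0,0]]' --rotation '[[0,0,0],[0,0,0],[0,0,0],[0,0,0],[0,0,0],[0,0,0],[0,0,0],[0,0,0],[0,0,0],[0,0,0],[0,0,0],[0,0,0]]' --grip '[-1,-1,-1,-1,-1,-1,-1,-1,-1,-1,-1,-1]'

```text
time: 41.65
ee_pos: [0.5178, 0.1986, 0.1359]
tcp_rot: [179.9, 0.2, -177.4]
wrist_force: [0.5, -0.4, -0.7]
opening: 0.0853
grasp_force: 0.0
```

```bash
python3 - <<'E'
from h import *
import pickle
o=bot.get_obs();print(o["ee_pos"],o["tcp_rot"])
m=bot.camera_model("wrist");im=bot.camera("wrist");cv2.imwrite("pics/w12.png",im);pickle.dump(m,open("w12.pkl","wb"))
a=im[160:400,160:480];b=cv2.imread("pics/w9.png")[160:400,160:480]
cv2.imwrite("pics/c12.png",np.hstack([cv2.resize(a,(500,375)),cv2.resize(b,(300,225))]) if 0 else cv2.resize(a,(800,600)))
E
```

```text
[0.51778108 0.1986243  0.13593368] [ 1.79945509e+02  1.54328813e-01 -1.77375050e+02]
```

View pics/c12.png

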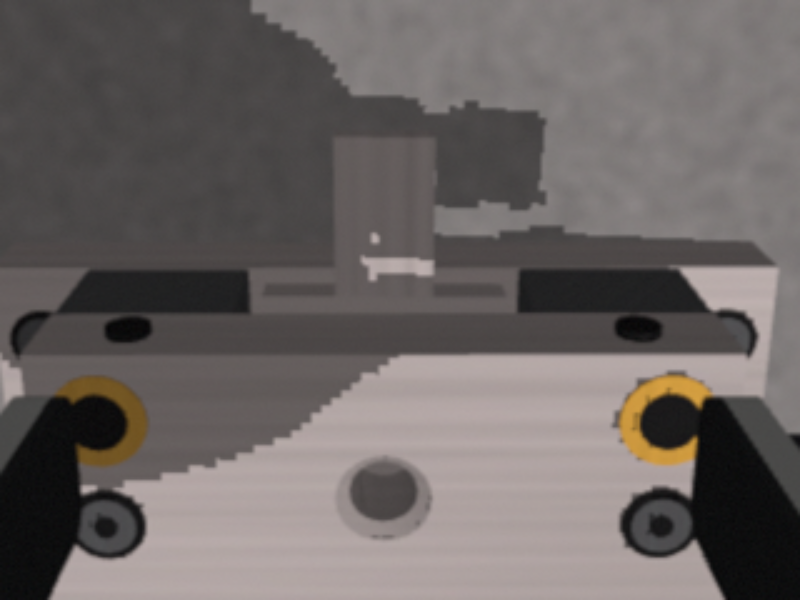

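The two tabs lie one on the other, squarely in the mouth, with the tab end at crop (334–435,137). The bore mouth is at crop (384,497).

```bash
python3 - <<'E'
from h import *
import pickle
m=pickle.load(open("w12.pkl","rb"))
f=lambda u,v:(160+.4*u,160+.4*v)
b=onz("wrist",*f(384,497),.072,m);l=onz("wrist",*f(334,136),.030,m);r=onz("wrist",*f(436,136),.030,m)
e=(l+r)/2;print("bore",b,"tab",l,r,"hole est",e+.07*np.array([np.cos(.046),np.sin(.046),0]))
E
```

```text
bore [0.56887047 0.20123636 0.072     ] tab [0.49961481 0.1864403  0.03      ] [0.4985482  0.21026792 0.03      ] hole est [0.56900746 0.20157298 0.03      ]
```

>>> carry_out --linear '[[0,0,0.8],[0.52,-0.95,0.8],[0.52,-0.95,0.8],[0.52,-0.95,0.4],[0.52,-0.95,0],[0.52,-0.95,0],[0.52,-0.95,0],[0.52,-0.95,0],[0.52,-0.95,0],[0.52,-0.95,0],[0.52,-0.95,0],[0.52,-1,0]]' --rotation '[[0,0,0],[0,0,0],[0,0,0],[0,0,0],[0,0,0],[0,0,0],[0,0,0],[0,0,0],[0,0,0],[0,0,0],[0,0,0],[0,0,0]]' --grip '[-1,-1,-1,-1,-1,-1,-1,-1,-1,-1,-1,-1]'

```text
time: 42.9
ee_pos: [0.6313, -0.0125, 0.1882]
tcp_rot: [180.0, -0.1, -177.4]
wrist_force: [-0.7, 0.2, 0.8]
opening: 0.0855
grasp_force: 0.0
```

>>> carry_out --linear '[[0,0,0],[0,0,0],[0,0,0]]' --rotation '[[0,0,0],[0,0,0],[0,0,0]]' --grip '[-1,-1,-1]'

```text
time: 43.2
ee_pos: [0.6309, -0.0111, 0.1892]
tcp_rot: [180.0, -0.1, -177.4]
wrist_force: [0.1, 0.8, -0.4]
opening: 0.0853
grasp_force: 0.0
```

```bash
python3 - <<'E'
from h import *
m=bot.camera_model("wrist");print(bot.get_obs()["ee_pos"]);im=bot.camera("wrist");cv2.imwrite("pics/w13.png",im)
g=cv2.cvtColor(im,cv2.COLOR_BGR2HSV)
p=px("wrist",(.6318,-.0115,.106),m);print(p)
u,v=p.astype(int)
# dark low-saturation head blob around the expected place
w=g[v-45:v+45,u-45:u+45];k=((w[...,1]<60)&(w[...,2]<75)).astype(np.uint8)
n,l,s,c=cv2.connectedComponentsWithStats(k);i=1+np.argmax(s[1:,4]);x,y,ww,hh,a=s[i];print(x+u-45,y+v-45,ww,hh,a,c[i]+[u-45,v-45])
# head top is the lower circle: diameter = ww
q=(x+u-45+ww/2,y+v-45+hh-ww/2);print(q,onz("wrist",*q,.106,m))
E
```

```text
[ 0.63092068 -0.0110854   0.18922691]
[312.2824436  259.39034219]
290 227 46 54 1735 [312.86397695 255.65994236]
(np.float64(313.0), np.float64(258.0)) [ 0.63097994 -0.0111437   0.106     ]
```

Pin head centre is under the TCP. Descend and grip.

>>> carry_out --linear '[[0,0,-0.6],[0,0,-1],[0,0,-1],[0,0,-1],[0,0,-0.8],[0,0,-0.6],[0,0,0],[0,0,0],[0,0,0],[0,0,0],[0,0,0],[0,0,0]]' --rotation '[[0,0,0],[0,0,0],[0,0,0],[0,0,0],[0,0,0],[0,0,0],[0,0,0],[0,0,0],[0,0,0],[0,0,0],[0,0,0],[0,0,0]]' --grip '[-1,-1,-1,-1,-1,-1,-1,1,1,1,1,1]'

```text
time: 44.45
ee_pos: [0.6318, -0.0117, 0.0909]
tcp_rot: [-180.0, 0.1, -177.4]
wrist_force: [-0.6, 0.2, 4.7]
opening: 0.0234
grasp_force: 97.8
```

>>> carry_out --linear '[[0,0,0],[0,0,0.3],[0,0,0.6],[0,0,0.8],[0,0,0.8],[0,0,0.8],[0,0,0.8],[0,0,0.7],[0,0,0.5],[0,0,0],[0,0,0]]' --rotation '[[0,0,0],[0,0,0],[0,0,0],[0,0,0],[0,0,0],[0,0,0],[0,0,0],[0,0,0],[0,0,0],[0,0,0],[0,0,0]]' --grip '[1,1,1,1,1,1,1,1,1,1,1]'

```text
time: 45.55
ee_pos: [0.6313, -0.0117, 0.1955]
tcp_rot: [180.0, -0.0, -177.4]
wrist_force: [-0.2, 0.5, -2.9]
opening: 0.0235
grasp_force: 98.3
```

>>> carry_out --linear '[[-0.26,0.8,0],[-0.26,0.9,0],[-0.26,0.9,0],[-0.26,0.9,0],[-0.26,0.9,0],[-0.26,0.9,0],[-0.26,0.9,0],[-0.26,0.9,0],[-0.26,0.9,0],[-0.26,0.9,0],[-0.26,0.9,0],[-0.26,0.84,0]]' --rotation '[[0,0,0],[0,0,0],[0,0,0],[0,0,0],[0,0,0],[0,0,0],[0,0,0],[0,0,0],[0,0,0],[0,0,0],[0,0,0],[0,0,0]]' --grip '[1,1,1,1,1,1,1,1,1,1,1,1]'

```text
time: 46.75
ee_pos: [0.568, 0.2031, 0.1959]
tcp_rot: [180.0, -0.0, -177.3]
wrist_force: [0.2, 0.8, -3.4]
opening: 0.0228
grasp_force: 98.4
```

>>> carry_out --linear '[[0,0,0],[0,0,0],[0,0,0]]' --rotation '[[0,0,0],[0,0,0],[0,0,0]]' --grip '[1,1,1]'

```text
time: 47.05
ee_pos: [0.569, 0.2009, 0.1959]
tcp_rot: [-180.0, -0.0, -177.4]
wrist_force: [0.3, -0.0, -2.6]
opening: 0.0232
grasp_force: 98.4
```

```bash
python3 - <<'E'
from h import *
import pickle
o=bot.get_obs();print(o["ee_pos"],o["tcp_rot"])
m=bot.camera_model("wrist");im=bot.camera("wrist");cv2.imwrite("pics/w14.png",im);pickle.dump(m,open("w14.pkl","wb"))
print("expected bore",px("wrist",(.569,.2012,.072),m),"expected tip",px("wrist",(o["ee_pos"][0],o["ee_pos"][1],o["ee_pos"][2]-.0869),m))
cv2.imwrite("pics/c14.png",cv2.resize(im[170:410,180:460],(700,600)))
E
```

```text
[0.56895133 0.20092164 0.19590166] [-1.79987009e+02 -1.16750087e-02 -1.77383850e+02]
expected bore [313.72386376 237.27516855] expected tip [313.16769591 255.60909026]
```

View pics/c14.png

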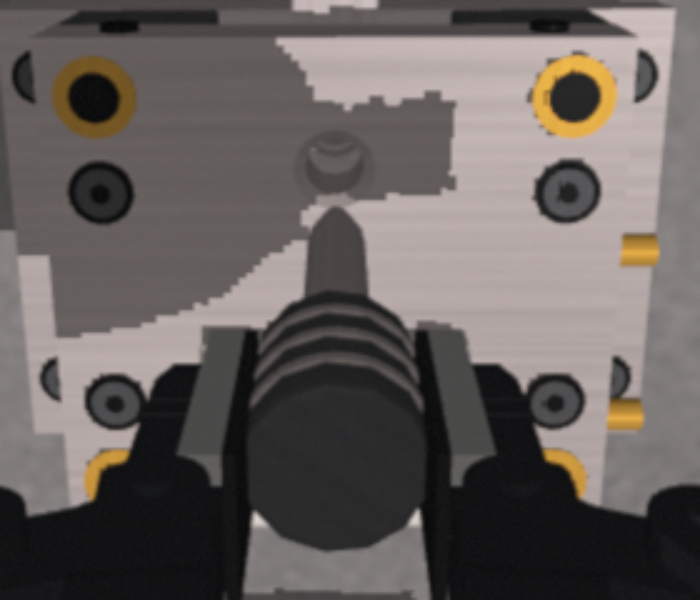

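The bore is at (314,237) and the pin tip at (314,255), both where expected. Lowering.

>>> carry_out --linear '[[0.01,0.02,-0.3],[0,0,-0.5],[0,0,-0.5],[0,0,-0.5],[0,0,-0.4],[0,0,-0.4],[0,0,-0.4],[0,0,-0.4],[0,0,-0.3],[0,0,0]]' --rotation '[[0,0,0],[0,0,0],[0,0,0],[0,0,0],[0,0,0],[0,0,0],[0,0,0],[0,0,0],[0,0,0],[0,0,0]]' --grip '[1,1,1,1,1,1,1,1,1,1]'

```text
time: 48.1
ee_pos: [0.5688, 0.2014, 0.1208]
tcp_rot: [-180.0, -0.1, -177.4]
wrist_force: [0.0, -0.8, -2.8]
opening: 0.0229
grasp_force: 98.5
```

>>> carry_out --linear '[[0,0,-0.3],[0,0,-0.3],[0,0,-0.3],[0,0,0]]' --rotation '[[0,0,0],[0,0,0],[0,0,0],[0,0,0]]' --grip '[1,1,1,1]'

```text
time: 48.5
ee_pos: [0.5687, 0.2014, 0.1027]
tcp_rot: [-180.0, -0.1, -177.4]
wrist_force: [1.0, 0.3, -2.7]
opening: 0.023
grasp_force: 98.4
```

>>> carry_out --linear '[[0,0,-0.2],[0,0,-0.2],[0,0,-0.2],[0,0,0],[0,0,0]]' --rotation '[[0,0,0],[0,0,0],[0,0,0],[0,0,0],[0,0,0]]' --grip '[1,1,1,1,1]'

```text
time: 49.0
ee_pos: [0.5691, 0.2015, 0.0918]
tcp_rot: [180.0, -0.0, -177.4]
wrist_force: [0.1, 0.5, -2.7]
opening: 0.0231
grasp_force: 98.4
```

Tip is through both spacers with no resistance, and about 3 mm remain.

>>> carry_out --linear '[[0,0,-0.08],[0,0,-0.08],[0,0,0],[0,0,0]]' --rotation '[[0,0,0],[0,0,0],[0,0,0],[0,0,0]]' --grip '[1,1,1,1]'

```text
time: 49.4
ee_pos: [0.5693, 0.2015, 0.089]
tcp_rot: [180.0, 0.0, -177.4]
wrist_force: [-0.5, -1.0, 0.4]
opening: 0.023
grasp_force: 98.8
```

Head is seated to within tenths of a millimetre. Releasing and moving away.

>>> carry_out --linear '[[0,0,0],[0,0,0],[0,0,0],[0,0,0],[0,0,0.3],[0,0,0.8],[0,0,1],[0,0,1],[0,0,1],[0,0,1],[0,0,1],[0,0,0]]' --rotation '[[0,0,0],[0,0,0],[0,0,0],[0,0,0],[0,0,0],[0,0,0],[0,0,0],[0,0,0],[0,0,0],[0,0,0],[0,0,0],[0,0,0]]' --grip '[-1,-1,-1,-1,-1,-1,-1,-1,-1,-1,-1,-1]'

```text
time: 50.6
ee_pos: [0.5701, 0.2018, 0.2142]
tcp_rot: [179.9, 0.2, -177.4]
wrist_force: [0.1, -0.9, 0.8]
opening: 0.0855
grasp_force: 0.0
```

```bash
python3 - <<'E'
from h import *
m=bot.camera_model("wrist");print(bot.get_obs()["ee_pos"]);im=bot.camera("wrist");cv2.imwrite("pics/w15.png",im)
g=cv2.cvtColor(im,cv2.COLOR_BGR2HSV)
u,v=px("wrist",(.569,.2012,.104),m).astype(int);print(u,v)
w=g[v-40:v+32,u-40:u+40];k=((w[...,1]<60)&(w[...,2]<65)).astype(np.uint8)
n,l,s,c=cv2.connectedComponentsWithStats(k);i=1+np.argmax(s[1:,4]);x,y,ww,hh,a=s[i]
q=(x+u-40+ww/2,y+v-40+hh-ww/2);print(s[i],q,onz("wrist",*q,.104,m))
# tab end still in place: grey profile along tab axis
e=px("wrist",(.499,.198,.03),m);print(e);g=cv2.cvtColor(im,cv2.COLOR_BGR2GRAY).astype(int);U,V=e.astype(int);print(g[max(V-20,0):V+20:2,U])
E
```

```text
[0.57005284 0.20183041 0.21416283]
312 240
[  21   12   41   49 1459] (np.float64(313.5), np.float64(240.5)) [0.56867547 0.20207885 0.104     ]
[312.14071443 118.84632269]
[112 110 112 112 111 109 110 113 113 112 111 164 171 171 171 170 169 170
 170 169]
```

```bash
python3 -c "
from workcell import bot
print(bot.job_done())"
```

```text
the job is handed in; nothing more can be done
None
```

The job is handed in after about 51 s of robot time: both spacers present are home in the mould, the stop pin is down through them with its head on the mould, and the tray was set flat; the last wrist picture confirmed pin and tabs, but I did not re-check the tray or see a verdict.

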